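Halt the lapping machine and hold its lid at the inspection mark

TASK

Halt the lapping machine by pressing the spring plunger on its small stop box all the way down to its stop while the lid is shut, then swing up the machine's hinged splash lid until it lines up with the index pointer at its side. The lid falls shut by itself, so finish while still holding it steady at the pointer, with nothing but the robot keeping it up. Do not shift the pointer or disturb the tray, bottle and jar on the bench.

Things in the scene. Friction and masses are not known exactly. Their poses are not given: they have to be found in the camera images.
- machine: Grey bench lapping machine, fixed to the bench: housing 250 x 260 mm (x from -110 to +140, y from -130 to +130 mm), its rim 100 mm high, with a steel disc of 160 mm diameter sunk in the top under the lid. Origin: on the bench, beneath the disc's centre; x points from the lid's handle side to its hinge side, y to the side with the quadrant and pointer, z up. It stands in a different place and up to 0.25 rad turned in each run.
- lid_hinge (a point): Point on the lid's hinge axis, mid-width, 106 mm above the bench, at (100, 0, 106) mm in the machine's frame; axes as the machine's, the hinge axis runs along y.
- lid_handle (a point): Middle of the lid's bar handle: a round steel bar of 14 mm diameter, 124 mm long, parallel to the hinge axis, carried by two 10 mm rods at 55 mm either side of its middle (about 95 mm free between them). Turns with the lid: in the lid's frame (origin on the hinge axis, x from handle to hinge, y along the hinge, z up when shut) the point is at (-230, 0, 30) mm. When shut it is 136 mm above the bench, 20 mm out beyond the housing's front; fingers can straddle it from above.
- lid (a joint): Angle of the splash lid in rad: 0 = shut (level), grows as the handle side rises, up to 1.45. An aluminium plate 185 x 220 mm, 6 mm thick, its mid-plane through the hinge axis, 5 to 190 mm from the axis. About 0.4 kg, nearly frictionless hinge: needs under 4 N at the handle and falls shut when let go.
- index_tip (a point): Tip of the index pointer: a dark flat steel blade 10 mm wide, with a 4 mm wide nose, that turns about the lid's hinge axis, 159 mm to the machine's +y side, just outside a fixed steel quadrant with tick marks (a bent rod standing up as an arc, 150 mm to the +y side, radius 165 mm, reaching 265 mm above the bench: keep clear of it). The tip is 190 mm from the axis. The lid is at the mark when the plate, seen from the side, lies along the blade (both at one angle).
- index (a joint): Angle of the index pointer in rad, on the same scale as the lid's: the wanted lid angle, 0.5 to 1.0, different in each run. It is stiff and stays where it is; leave it.
- stopbox: Grey stop box, 90 x 90 x 55 mm, fixed to the bench to the left or the right of the machine, with the plunger on top. Origin: centre of its underside.
- plunger_top (a point): Centre of the top of the plunger's grey mushroom head (42 mm diameter, 12 mm thick), 90 mm above the bench when up. Moves with the head.
- plunger (a joint): Travel of the plunger in m: 0 = up, 0.012 = down on its stop. Pressed straight down; a spring gives about 2.3 N at the start and 7.7 N at the stop, and lifts it again.
- tray: White open specimen tray, 100 x 120 x 25 mm, with two stone pieces in it, loose, on the side of the machine opposite the stop box. Origin: centre of its underside. To be left alone.
- bottle: White bottle, 64 mm diameter, 170 mm high, loose, at the far left of the machine. Origin: centre of its underside. To be left alone.
- jar: Small amber jar with a black cap, 60 mm diameter, 70 mm high, loose, at the far right of the machine. Origin: centre of its underside. To be left alone.
Things that resemble listed ones, but are neither listed nor needed, are in the scene too. What is shaped like the stopbox but green or yellow is not meant.

How it is judged (in metres and radians):
On the way, in this order (a step that is already met when the one before it is completed fails the run):
1. the plunger is pressed down to its stop (at least 10.5 of 12 mm) while the lid is shut (value of joint plunger above 0.0105 m and value of joint lid below 0.06 rad), for 0.15 s.
2. the lid is held steady at the pointer's angle (angle between the x axis of lid_handle and the x axis of index_tip, either way round below 0.07 rad and value of joint lid above 0.3 rad and velocity of joint lid between -0.1 and 0.1 rad/s and contact force between any of the fingers, the arm and lid above 0.4 N), for 0.3 s.
At the end, for the whole second after the job is handed in: The lid is held by the robot, at rest (under 0.1 rad/s), within 0.07 rad (4 degrees) of the index pointer's angle; the robot touches the lid with more than 0.4 N, and neither the tray, the bottle nor the jar touches it (all of step 2 and contact force between lid and tray below 0.2 N and contact force between lid and bottle below 0.2 N and contact force between lid and jar below 0.2 N); the arm keeps its last pose, push and grip.
It fails at once if the index pointer is shifted (its tip by more than 8 mm) (distance of index_tip from where it was at the start of the episode above 0.008 m).
It fails at once if the tray is disturbed (moved by more than 20 mm or tipped by more than 0.3 rad) (distance of tray from where it was at the start of the episode above 0.02 m or angle between tray's own z axis and vertical above 0.3 rad).
It fails at once if the bottle is disturbed (moved by more than 20 mm or tipped by more than 0.3 rad) (distance of bottle from where it was at the start of the episode above 0.02 m or angle between bottle's own z axis and vertical above 0.3 rad).
It fails at once if the jar is disturbed (moved by more than 20 mm or tipped by more than 0.3 rad) (distance of jar from where it was at the start of the episode above 0.02 m or angle between jar's own z axis and vertical above 0.3 rad).
It also fails if it takes over 59 s, if anything falls off the work surface, if the arm or the gripper's body presses on something with over 40 N, if the wrist force passes 120 N, or if a joint passes its speed limit or range.

ROBOT

A 7-joint arm with a two-finger parallel gripper is mounted at the origin on the work surface. World frame = base frame: x ahead of the robot, y to its left, z up, the work surface at z = 0. Lengths are in mm, angles in rad, forces in N, time in s.
With the tool pointing down it reaches from about 400 to 875 mm from the base axis. Payload 4.4 kg.
Tool frame: the origin (TCP) lies midway between the tips of the shut fingers; the grasp point (between the pads) lies 19 mm behind it; z points along the fingers, y is the direction in which the jaws open and shut (so a half turn about z gives the same grasp; the last joint's range is limited). The gripper opens to 85 mm and grips with 20 to 120 N. Pads are 22 mm wide; open, the fingers measure 114 mm over their backs; the gripper's body (76 mm by 85 mm) begins 54 mm behind the grasp point. The pads swing forward as they close: fully open they stand 13 mm farther back than shut.
Start: joints at [1.206, 0.628, 0.038, 1.517, -0.027, 0.996, -0.02], TCP at [191.371, -621.205, 231.313] pointing down, gripper open.
Joint ranges: [-3.06, 3.06], [-0.37, 2.12], [-1.25, 1.32], [0.18, 2.47], [-1.1, 4.24], [0.23, 1.98], [-2.94, 2.94]. Speed limits (rad/s): [2.57, 2.57, 3.14, 3.14, 3.14, 3.14, 3.14].

INTERFACE

Orientations are given as [roll, pitch, yaw] about the fixed x, y, z axes, in that order (R = Rz(yaw) Ry(pitch) Rx(roll)).
In Python, from cell import ctrl, vision gives the robot as it stands.
- The arm moves only by the tool play_rows, never from a script. Its arguments are lists of equal length, an entry for each row: "slide": the shift along the tool's x, y, z in mm, a list of three; "turn": the turn about the tool's z in rad; "fingers": the opening, from 0 (shut) to 1 (fully open). A call has 1 to 5 rows; each row is the pose to reach, as a shift and turn from the pose measured when the call began, along the tool's axes at that moment; what a row does not reach only later rows make up. A row lasts 1/8 s, in which the tool goes at most 62.5 mm and 10.7 degrees, less where a joint would pass 70% of its speed; a pose out of reach is approached as far as the arm can. A call with a gripper value outside its range is refused whole. The fingers move at their own pace and stop on an object; the grip force is fixed at half the most. Time passes only in rows, so rows that repeat a pose let the fingers close. It gives the time, the measured TCP pose, the force and the opening at its end, in the units of the state.
- ctrl.read_state(): the state, without advancing time (a new reading comes with each control period).
- vision.get_image(name): name is "scene" or "top" or "wrist"; returns (picture, depth): 420x560x3 uint8, blue, green, red; 420x560 float32, mm along the optical axis (not along the pixel's ray), 0 where there is no reading.
- vision.camera_params(name): a dict with "fx", "fy", "cx", "cy" (pixels), "position" and "rotation" of the camera in the world. Camera axes: x right, y up, looking along -z (the intrinsics and any distortion apply to the point x, -y, -z); pixel columns grow to the right and rows downward; lengths in mm; the calibration is good to about 2 mm. A picture is of the moment at which its call begins: read the wrist's pose just before it. camera_params takes no time and is no camera call; for the wrist camera it gives the pose at the moment of the call.
- ctrl.finish_job(): hands the job in, once; it reports no verdict.
The state is a dict: "clock": time; "qpos": joint angles; "qd": joint speeds; "tau": joint torques, N m; "eef_pos": TCP position; "tool_rot": TCP orientation; "force": force on the tool from outside, world axes, zero at the start; "torque": the same for the moment, N m; "width": finger opening in mm.
Only numpy, scipy, OpenCV 4.12 (cv2) and the standard library are available. Lean on these libraries where they do the work, as an engineer would, in place of code of your own. Each camera call takes 0.05 s, during which the arm holds its last target.

## Working session

There is one attempt and no reset: what is moved stays moved. The work goes in short steps, Python scripts to look and compute and a tool call to move; the robot and the scene stay as the last step left them, time stands still between calls to the robot, and variables do not carry over. Pictures are saved under pics/ and viewed, and the job is handed in when it is done.

Besides the shell and the picture viewer there is one more tool, called after "Emit:" by a JSON object that holds its "name" and its "arguments", one argument or row to a line. play_rows: Moves the arm, as the interface text tells. Its arguments: {"type":"object","properties":{"slide":{"type":"array"},"turn":{"type":"array"},"fingers":{"type":"array"}},"required":["slide","turn","fingers"]}

```bash
ls; mkdir -p pics
python3 - <<'E'
from cell import ctrl, vision
import cv2,numpy as np
print(ctrl.read_state())
for n in ("scene","top"):
    p,d=vision.get_image(n); cv2.imwrite(f"pics/{n}0.png",p); np.save(f"pics/{n}0.npy",d); print(n,vision.camera_params(n))
E
```

```text
pics
{'clock': 0.0, 'qpos': array([ 1.20621433,  0.62933622,  0.03846367,  1.51841286, -0.02701358,
        0.99628558, -0.02000884]), 'qd': array([-0.00026904,  0.00054438, -0.00100326,  0.00030838,  0.00123748,
        0.00071648,  0.00158857]), 'tau': array([-5.09118490e-04, -5.63407660e+01,  1.22583076e+00, -1.93449068e+01,
        1.09753740e-02,  1.04301138e-02, -6.43088910e-06]), 'eef_pos': array([ 191.16016417, -620.58047872,  230.38156111]), 'tool_rot': array([-3.13966945e+00,  2.71960415e-05,  2.98747204e-01]), 'force': array([ 0.2846674 , -0.38677374,  0.60488501]), 'torque': array([-0.04344529,  0.04789239,  0.01973658]), 'width': 85.53564356351315}
scene {'fx': 383.360406748449, 'fy': 383.360406748449, 'cx': 278.9672804762222, 'cy': 215.72903643872638, 'position': array([1254.36548541,  107.07791771,  760.11446113]), 'rotation': array([ 0.85017637, -0.00217177,  1.61798241])}
top {'fx': 537.6210622450918, 'fy': 537.6210622450918, 'cx': 281.7981854468478, 'cy': 205.18340284139995, 'position': array([ 428.51983136,   85.53588171, 1489.05166752]), 'rotation': array([ 0.07823272, -0.02587549, -1.57505333])}
```

View pics/scene0.png

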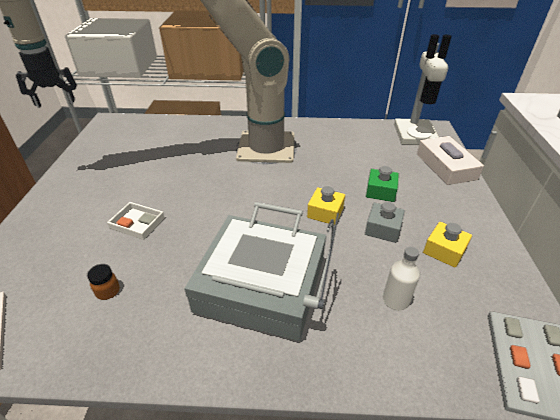

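View pics/top0.png

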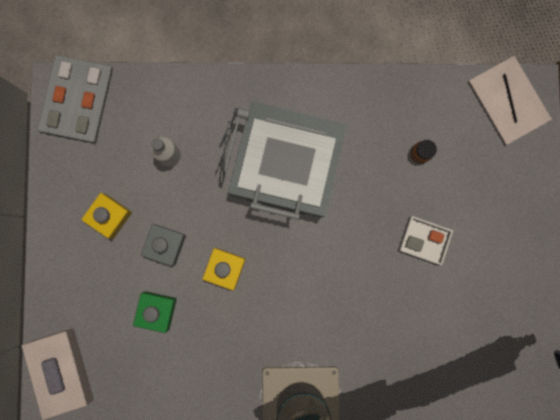

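The scene view shows the machine at about (260,265), the grey stop box at (385,220), and yellow and green decoys around it. In the top view the grey plunger is at (160,245), the handle is near (275,212), and the pointer and quadrant are near (230,150).

```bash
cat > h.py <<'E'
import numpy as np,cv2
from scipy.spatial.transform import Rotation as R
def RR(c): return R.from_euler('xyz',c['rotation']).as_matrix()
def ray(c,u,v):
    d=np.array([(u-c['cx'])/c['fx'],-(v-c['cy'])/c['fy'],-1.0]); return np.array(c['position']),RR(c)@d
def onplane(c,u,v,z):
    p,d=ray(c,u,v); return p+d*(z-p[2])/d[2]
def proj(c,P):
    q=RR(c).T@(np.asarray(P,float)-c['position']); return c['cx']+c['fx']*q[0]/-q[2], c['cy']-c['fy']*q[1]/-q[2]
def cloud(c,d):
    v,u=np.mgrid[:d.shape[0],:d.shape[1]]
    q=np.stack([(u-c['cx'])/c['fx']*d,-(v-c['cy'])/c['fy']*d,-d],-1)
    P=q@RR(c).T+c['position']; P[d==0]=np.nan; return P
E
python3 - <<'E'
from h import *
from cell import vision
for n in("top","scene"):
    c=vision.camera_params(n); d=np.load(f"pics/{n}0.npy"); P=cloud(c,d)
    pts={"top":[(160,245),(275,212),(290,160),(350,300),(424,150),(163,146)],"scene":[(388,208),(277,209),(260,255),(300,380)]}[n]
    for u,v in pts: print(n,u,v,P[v,u].round(0))
p=cv2.imread("pics/top0.png"); cv2.imwrite("pics/topz.png",cv2.resize(p[90:290,120:360],None,fx=3.3,fy=3,interpolation=cv2.INTER_CUBIC)[:600])
p=cv2.imread("pics/scene0.png"); cv2.imwrite("pics/scenez.png",cv2.resize(p[170:340,180:410],None,fx=3.4,fy=3.4,interpolation=cv2.INTER_CUBIC)[:600])
E
```

```text
top 160 245 [436. 365.  85.]
top 275 212 [517.  67. 141.]
top 290 160 [654.  28. 107.]
top 350 300 [ 283. -141.   -4.]
top 424 150 [ 688. -335.   70.]
top 163 146 [681. 346. 160.]
scene 388 208 [446. 367.  90.]
scene 277 209 [523.  69. 140.]
scene 260 255 [654.  36. 110.]
scene 300 380 [889. 134.  -1.]
```

View pics/topz.png

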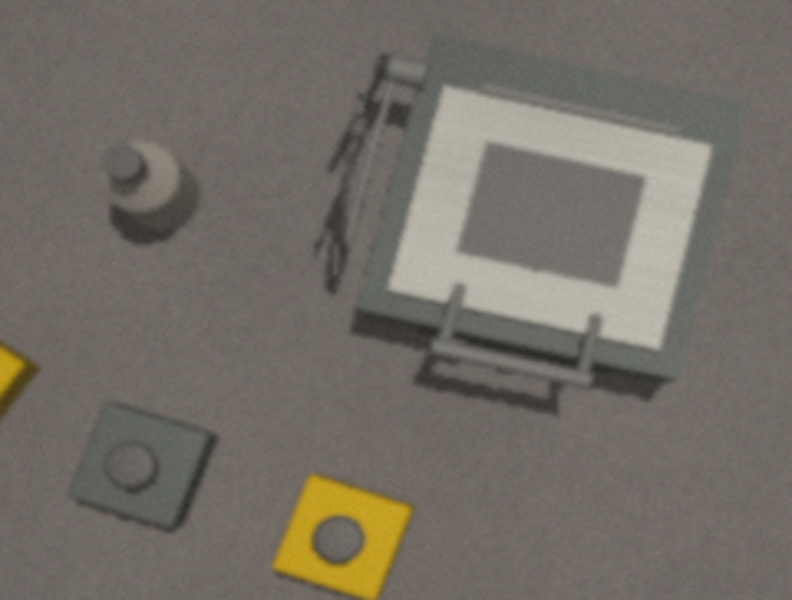

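View pics/scenez.png

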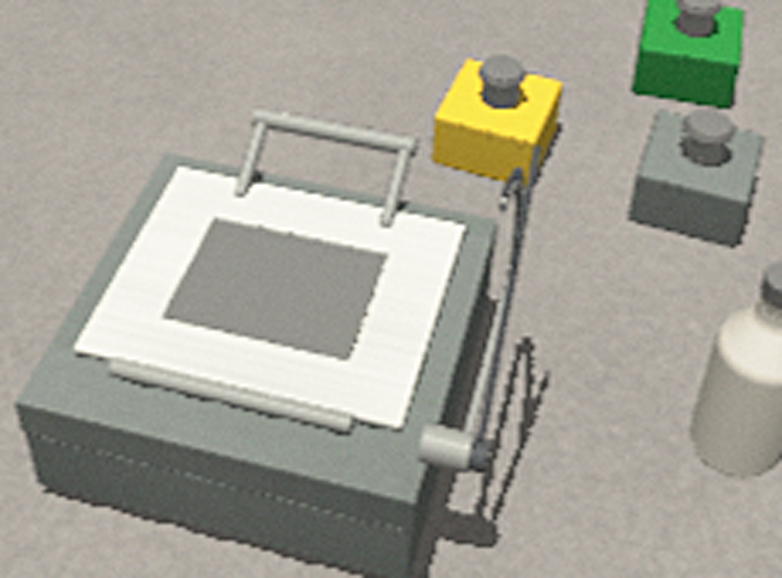

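Run:
```python
from h import *
from cell import vision
c=vision.camera_params("top"); s=vision.camera_params("scene")
def fit(c,px,model):
    W=np.array([onplane(c,u,v,m[2])[:2] for (u,v),m in zip(px,model)]); M=np.array(model)[:,:2]
    a=M-M.mean(0); b=W-W.mean(0)
    th=np.arctan2((a[:,0]*b[:,1]-a[:,1]*b[:,0]).sum(),(a*b).sum())
    Rm=np.array([[np.cos(th),-np.sin(th)],[np.sin(th),np.cos(th)]]); t=W.mean(0)-Rm@M.mean(0)
    print("theta",th,"t",t,"res",(W-(M@Rm.T+t)).round(1).tolist()); return th,t
lid=[(95,110,109),(95,-110,109),(-90,-110,109),(-90,110,109)]
for n,cc in(("top",c),("scene",s)):
    p=cv2.imread(f"pics/{n}0.png").astype(int); m=((p.min(2)>(150 if n=="top" else 200))).astype(np.uint8)
    k,l,st,_=cv2.connectedComponentsWithStats(m)
    cu,cv=(260,180) if n=="top" else (220,255)
    # component w/ largest area near machine
    i=max(range(1,k),key=lambda i: st[i,4] if st[i,4]<30000 and 150<st[i,0]+st[i,2]/2<350 and 100<st[i,1]+st[i,3]/2<300 else 0)
    mm=(l==i).astype(np.uint8); mm=cv2.morphologyEx(mm,cv2.MORPH_OPEN,np.ones((5,5)))
    ct=max(cv2.findContours(mm,0,2)[0],key=cv2.contourArea); 
    h=cv2.convexHull(ct); q=h
    for e in np.linspace(2,20,40):
        q=cv2.approxPolyDP(h,e,True)
        if len(q)<=4: break
    q=q[:,0]; print(n,st[i],q.tolist())
    W=[onplane(cc,u,v,109)[:2] for u,v in q]; print(np.round(W).tolist())
    # order: by world angle
    Wc=np.array(W); ce=Wc.mean(0); 
    order=[]
    for mx,my,_ in lid:
        order.append(int(np.argmax(((Wc-ce)*[np.sign(mx),np.sign(my)]).sum(1))))
    fit(cc,[q[o] for o in order],lid)
z=lambda x,y:(120+x/3.3,90+y/3)
fit(c,[z(443,87),z(712,145),z(662,348),z(388,292)],lid)
hs=[(140,130,100),(140,-130,100),(-110,-130,100),(-110,130,100)]
fit(c,[z(430,35),z(743,103),z(676,378),z(358,310)],hs)
print("plunger",onplane(c,*z(131,466),90),onplane(s,388.5,207,90))
```

```text
top [ 238  120   97   86 3661] [[255, 120], [333, 138], [319, 204], [239, 185]]
[[759.0, 118.0], [712.0, -85.0], [539.0, -47.0], [589.0, 160.0]]
theta -0.23051436554518076 t [647.51215489  37.09351229] res [[-5.8, -4.2], [-2.8, 6.7], [4.7, 2.7], [4.0, -5.2]]
scene [ 202  219  115   77 3711] [[232, 220], [314, 236], [297, 294], [204, 272]]
[[536.0, -45.0], [584.0, 162.0], [759.0, 123.0], [710.0, -83.0]]
theta -0.22603723037988213 t [644.7925462   39.88189575] res [[-2.7, -3.0], [-3.1, 6.0], [3.6, 2.3], [2.2, -5.2]]
theta -0.2306951502879382 t [645.14686715  35.67347926] res [[-0.8, -0.8], [-1.3, 1.0], [1.9, 0.0], [0.3, -0.2]]
theta -0.2319840715653823 t [644.90162117  37.66800808] res [[-0.7, -1.2], [-0.9, 2.5], [0.9, 1.1], [0.7, -2.3]]
plunger [434.84223884 364.53060644  90.        ] [441.28687051 368.64733985  90.        ]
```

```bash
cat >> h.py <<'E'
def go(x,y,z,yaw=None):
    from cell import ctrl
    s=ctrl.read_state(); Rm=R.from_euler('xyz',s['tool_rot']).as_matrix()
    d=Rm.T@(np.array([x,y,z])-s['eef_pos'])
    t=0 if yaw is None else -((yaw-s['tool_rot'][2]+np.pi)%(2*np.pi)-np.pi)
    print("t",round(s['clock'],2),"pos",s['eef_pos'].round(1),"yaw",s['tool_rot'].round(3),"q",s['qpos'].round(2),"slide",d.round(1),"turn",round(t,3),"dist",np.linalg.norm(d).round())
E
python3 -c "
from h import *
go(420,-350,270,0.8); go(520,-60,270,1.34)"
```

```text
t 0.1 pos [ 191.2 -620.7  230.5] yaw [-3.14  -0.     0.299] q [ 1.21  0.63  0.04  1.52 -0.03  1.   -0.02] slide [ 298.3 -191.4  -39.2] turn -0.501 dist 357.0
t 0.1 pos [ 191.2 -620.7  230.5] yaw [-3.14  -0.     0.299] q [ 1.21  0.63  0.04  1.52 -0.03  1.   -0.02] slide [ 479.2 -439.1  -38.8] turn -1.041 dist 651.0
```

Emit:
{"name": "play_rows", "arguments": {
  "slide": [
    [50, -32, -8],
    [100, -64, -16],
    [150, -96, -24],
    [200, -128, -31],
    [250, -160, -39]
  ],
  "turn": [-0.1, -0.2, -0.3, -0.4, -0.5],
  "fingers": [1, 0.5, 0, 0, 0]
}}

```text
clock: 0.72
eef_pos: [383.9, -392.5, 269.7]
tool_rot: [-3.14, -0.001, 0.802]
force: [0.4, -0.7, -0.2]
width: 12.3
```

```bash
python3 -c "
from h import *
go(520,-60,270,1.34)"
```

```text
t 0.72 pos [ 383.9 -392.5  269.7] yaw [-3.14e+00 -1.00e-03  8.02e-01] q [ 0.83  0.44 -0.12  1.75  0.06  0.96 -0.08] slide [ 3.336e+02 -1.333e+02  3.000e-01] turn -0.538 dist 359.0
```

Emit:
{"name": "play_rows", "arguments": {
  "slide": [
    [55, -22, 0],
    [110, -44, 0],
    [165, -66, 0],
    [220, -88, 0],
    [275, -110, 0]
  ],
  "turn": [-0.1, -0.2, -0.3, -0.4, -0.54],
  "fingers": [0, 0, 0, 0, 0]
}}

```text
clock: 1.35
eef_pos: [496.3, -116.6, 270.1]
tool_rot: [-3.14, -0.001, 1.346]
force: [0.1, 0.1, -0.4]
width: 0.1
```

```bash
python3 -c "
from h import *
from cell import vision
c=vision.camera_params('wrist');print(c)
p,d=vision.get_image('wrist');cv2.imwrite('pics/w1.png',p)
go(437,366,230,1.34)"
```

```text
{'fx': 297.9990519525307, 'fy': 297.9990519525307, 'cx': 276.5529100676403, 'cy': 210.06149066119002, 'position': array([512.30950076, -50.08206618, 412.95471249]), 'rotation': array([-0.27734338, -0.00041998, -0.2254307 ])}
t 1.4 pos [ 499.8 -106.5  270.5] yaw [ 3.141 -0.009  1.362] q [ 0.4   0.4  -0.33  1.84  0.15  0.92 -0.2 ] slide [ 448.8 -159.4   44.6] turn 0.022 dist 478.0
```

View pics/w1.png

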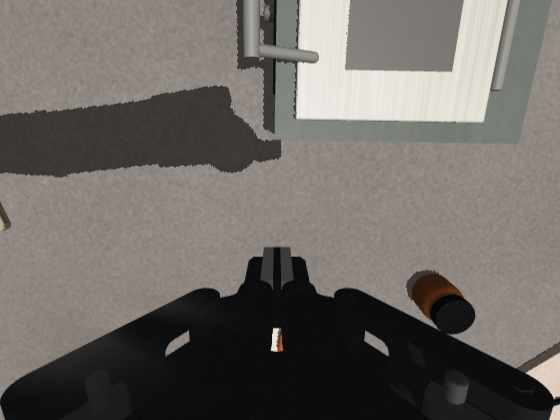

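Emit:
{"name": "play_rows", "arguments": {
  "slide": [
    [55, -20, 0],
    [110, -40, 0],
    [165, -60, 0],
    [220, -78, 0],
    [275, -98, 0]
  ],
  "turn": [0.02, 0.02, 0.02, 0.02, 0.02],
  "fingers": [0, 0, 0, 0, 0]
}}

```text
clock: 2.02
eef_pos: [460.6, 184.2, 272.9]
tool_rot: [3.141, -0.009, 1.341]
force: [0.7, 0.6, -0.9]
width: -0.2
```

```bash
python3 -c "
from h import *
from cell import vision
c=vision.camera_params('wrist');np.save('pics/w2c.npy',c,allow_pickle=True)
p,d=vision.get_image('wrist');cv2.imwrite('pics/w2.png',p)
go(437,366,200,1.34)"
```

```text
t 2.08 pos [458.3 194.6 273.6] yaw [-3.141 -0.017  1.352] q [-0.16  0.38 -0.4   1.88  0.17  0.91 -0.85] slide [161.4 -57.9  76.5] turn 0.012 dist 188.0
```

View pics/w2.png

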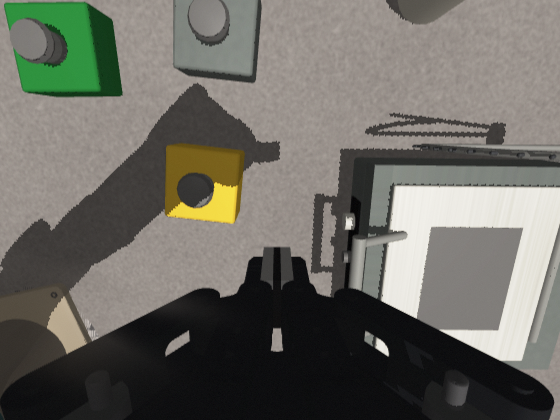

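```bash
python3 -c "
from h import *
c=np.load('pics/w2c.npy',allow_pickle=True).item()
print(onplane(c,209,18,90))"
```

```text
[437.08696715 363.51653508  90.        ]
```

Emit:
{"name": "play_rows", "arguments": {
  "slide": [
    [45, -16, 10],
    [90, -32, 20],
    [135, -48, 30],
    [161, -58, 50],
    [161, -58, 70]
  ],
  "turn": [0, 0, 0, 0, 0],
  "fingers": [0, 0, 0, 0, 0]
}}

```text
clock: 2.7
eef_pos: [435.6, 368.2, 205.6]
tool_rot: [-3.14, -0.019, 1.356]
force: [0.1, -0.5, -0.2]
width: 0.2
```

Emit:
{"name": "play_rows", "arguments": {
  "slide": [
    [0, 0, 30],
    [0, 0, 50]
  ],
  "turn": [0, 0],
  "fingers": [0, 0]
}}

```text
clock: 2.95
eef_pos: [435.2, 368.3, 153.9]
tool_rot: [-3.138, -0.017, 1.356]
force: [0.8, -0.1, -0.3]
width: -0.0
```

```bash
python3 -c "
from h import *
from cell import vision
c=vision.camera_params('wrist');np.save('pics/w3c.npy',c,allow_pickle=True)
p,d=vision.get_image('wrist');cv2.imwrite('pics/w3.png',p)
p,d=vision.get_image('scene');cv2.imwrite('pics/s3.png',p)
go(437,366,96,1.34)"
```

```text
t 3.05 pos [434.5 367.4 153.2] yaw [-3.137 -0.014  1.356] q [-0.52  0.63 -0.35  1.83  0.29  0.73 -1.24] slide [-1.7  3.  57.2] turn 0.016 dist 57.0
```

View pics/w3.png

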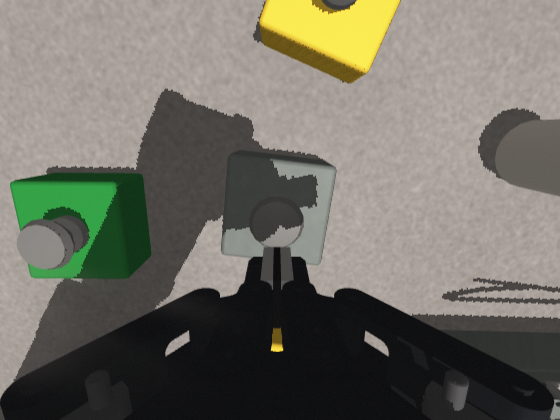

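View pics/s3.png

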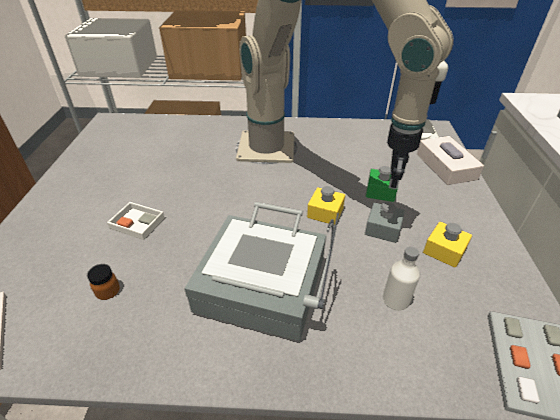

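The wrist view shows the plunger head at (276,222), on the line of the fingertips. The scene view confirms the tool is over the grey box.

Emit:
{"name": "play_rows", "arguments": {
  "slide": [
    [-1, 1, 40],
    [-1, 1, 58],
    [-1, 1, 66]
  ],
  "turn": [0, 0, 0],
  "fingers": [0, 0, 0]
}}

```text
clock: 3.42
eef_pos: [435.1, 366.7, 86.9]
tool_rot: [-3.136, -0.013, 1.356]
force: [-1.1, -1.9, 3.1]
width: 0.2
```

```bash
python3 -c "
from h import *
c=np.load('pics/w3c.npy',allow_pickle=True).item()
print(onplane(c,276,222,90)); go(437,366,78)"
```

```text
[435.76077648 369.69762948  90.        ]
t 3.42 pos [435.1 366.7  86.9] yaw [-3.136 -0.013  1.356] q [-0.55  0.72 -0.3   1.87  0.34  0.59 -1.28] slide [-0.3  2.1  8.9] turn 0 dist 9.0
```

Emit:
{"name": "play_rows", "arguments": {
  "slide": [
    [0, 0, 5],
    [0, 0, 9],
    [0, 0, 11]
  ],
  "turn": [0, 0, 0],
  "fingers": [0, 0, 0]
}}

```text
clock: 3.8
eef_pos: [435.1, 366.7, 77.4]
tool_rot: [-3.137, -0.013, 1.356]
force: [-4.8, -5.0, 21.8]
width: 0.1
```

Emit:
{"name": "play_rows", "arguments": {
  "slide": [
    [0, 0, 2],
    [0, 0, 2],
    [0, 0, 2]
  ],
  "turn": [0, 0, 0],
  "fingers": [0, 0, 0]
}}

```text
clock: 4.18
eef_pos: [435.1, 366.7, 77.6]
tool_rot: [-3.138, -0.013, 1.356]
force: [-4.4, -3.2, 12.7]
width: -0.1
```

Emit:
{"name": "play_rows", "arguments": {
  "slide": [
    [0, 0, -50],
    [0, 0, -110],
    [0, 0, -170],
    [0, 0, -200]
  ],
  "turn": [0, 0, 0, 0],
  "fingers": [0, 0, 0, 0]
}}

```text
clock: 4.68
eef_pos: [436.5, 365.7, 282.4]
tool_rot: [3.141, -0.019, 1.356]
force: [0.3, 0.2, -0.8]
width: 0.2
```

```bash
cat >> h.py <<'E'
TH=-0.231; T0=np.array([645.,37.,0])
RM=R.from_euler('z',TH).as_matrix()
def m2w(p): return RM@np.asarray(p,float)+T0
def w2m(p): return RM.T@(np.asarray(p,float)-T0)
def tip(a,r=190,y=159): return m2w([100-r*np.cos(a),y,106+r*np.sin(a)])
def onside(c,u,v,y=159):
    p,d=ray(c,u,v); p=w2m(p); d=RM.T@d; q=p+d*(y-p[1])/d[1]; r=q-[100,y,106]
    return q.round(1),"r",round(np.hypot(r[0],r[2]),1),"ang",round(np.arctan2(r[2],-r[0]),3)
E
python3 -c "
from h import *
from cell import vision
c=np.load('pics/w2c.npy',allow_pickle=True).item()
c=dict(c)
for sh in [(0,0,0),(0,100,0),(0,170,0),(60,100,0),(60,150,0),(60,150,-40)]:
    k=dict(c); k['position']=c['position']+np.array(sh); print(sh,k['position'].round(),[np.round(proj(k,tip(a,r))).tolist() for a in (.5,.75,1) for r in (30,190)])
s=vision.camera_params('scene');t=vision.camera_params('top')
for k in (s,t): print([np.round(proj(k,tip(a,r)),1).tolist() for a in (.5,.75,1) for r in (30,190)])
p=cv2.imread('pics/scene0.png');cv2.imwrite('pics/sz2.png',cv2.resize(p[205:325,290:370],None,fx=5,fy=5,interpolation=cv2.INTER_LANCZOS4))
p=cv2.imread('pics/top0.png');cv2.imwrite('pics/tz2.png',cv2.resize(p[100:195,205:265],None,fx=6,fy=6,interpolation=cv2.INTER_LANCZOS4))
go(530,290,270,1.34)
"
```

```text
(0, 0, 0) [476. 250. 416.] [[572.0, 138.0], [479.0, 141.0], [582.0, 138.0], [568.0, 144.0], [594.0, 138.0], [699.0, 147.0]]
(0, 100, 0) [476. 350. 416.] [[569.0, 233.0], [485.0, 265.0], [579.0, 235.0], [564.0, 290.0], [589.0, 236.0], [675.0, 317.0]]
(0, 170, 0) [476. 420. 416.] [[567.0, 290.0], [489.0, 337.0], [577.0, 293.0], [562.0, 372.0], [586.0, 296.0], [662.0, 409.0]]
(60, 100, 0) [536. 350. 416.] [[511.0, 245.0], [411.0, 281.0], [520.0, 247.0], [475.0, 308.0], [529.0, 249.0], [569.0, 338.0]]
(60, 150, 0) [536. 400. 416.] [[512.0, 286.0], [417.0, 331.0], [520.0, 289.0], [479.0, 366.0], [529.0, 291.0], [567.0, 402.0]]
(60, 150, -40) [536. 400. 376.] [[543.0, 307.0], [443.0, 367.0], [553.0, 310.0], [522.0, 416.0], [564.0, 313.0], [641.0, 472.0]]
[[322.3, 289.2], [337.2, 218.4], [322.1, 289.0], [336.9, 213.2], [321.8, 289.7], [335.5, 213.1]]
[[232.9, 121.3], [217.4, 169.5], [233.1, 119.1], [218.6, 155.8], [233.5, 116.5], [221.1, 138.3]]
t 4.67 pos [436.5 365.7 282.4] yaw [ 3.141 -0.019  1.356] q [-0.46  0.47 -0.42  1.69  0.21  1.01 -1.16] slide [-54.3 107.5  11.4] turn 0.016 dist 121.0
```

View pics/sz2.png

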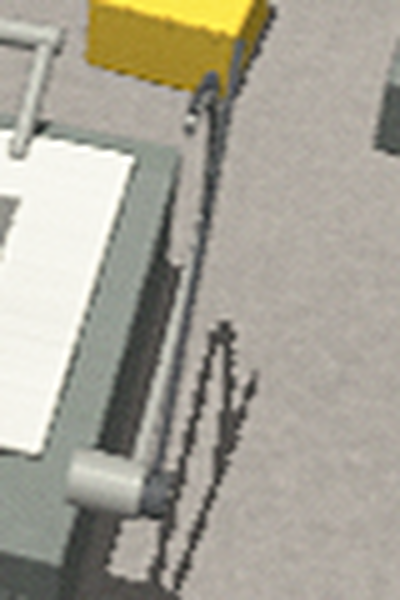

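View pics/tz2.png

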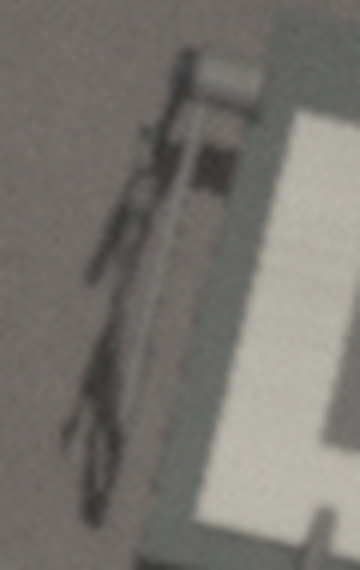

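The top zoom shows the pointer blade as a dark bar ending near pixel (220.8,146.7), and the scattered dark lines below it are shadow. I'll take a wrist view from the side to confirm.

Emit:
{"name": "play_rows", "arguments": {
  "slide": [
    [-25, 45, 4],
    [-54, 95, 8],
    [-58, 98, 10],
    [-58, 98, 10],
    [-58, 98, 10]
  ],
  "turn": [0, 0, 0, 0, 0],
  "fingers": [0, 0, 0, 0, 0]
}}

```text
clock: 5.3
eef_pos: [518.8, 290.2, 271.9]
tool_rot: [3.141, -0.021, 1.358]
force: [-0.5, 0.2, -0.8]
width: 0.1
```

```bash
python3 -c "
from h import *
from cell import vision
c=vision.camera_params('wrist');np.save('pics/w4c.npy',c,allow_pickle=True)
p,d=vision.get_image('wrist');cv2.imwrite('pics/w4.png',p)
cv2.imwrite('pics/w4z.png',cv2.resize(p[200:400,380:560],None,fx=3,fy=3,interpolation=cv2.INTER_CUBIC))
t=vision.camera_params('top');print(onside(t,220.8,146.7))
go(520,300,270)"
```

```text
(array([-16.9, 159. , 235.6]), 'r', np.float64(174.5), 'ang', np.float64(0.837))
t 5.35 pos [518.9 290.1 271.9] yaw [ 3.141 -0.021  1.359] q [-0.29  0.52 -0.4   1.63  0.21  1.01 -0.97] slide [ 9.8 -1.   2.1] turn 0 dist 10.0
```

View pics/w4z.png

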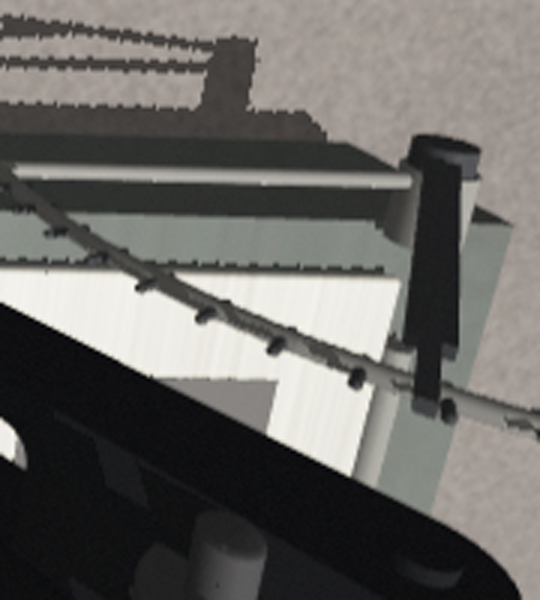

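The blade is clear here: its nose tip is at about pixel (521,337) and the hub at (528,252).

```bash
python3 -c "
from h import *
from cell import vision
c=np.load('pics/w4c.npy',allow_pickle=True).item()
print(onside(c,380+424/3-.3,200+413/3-.3),onside(c,380+443/3-.3,200+155/3-.3),onside(c,380+432/3-.3,200+352/3-.3))
print([np.round(proj(c,tip(a,r)),1).tolist() for a in (.75,.8,.85,.9) for r in (0,190)])
t=vision.camera_params('top')
print([np.round(proj(t,tip(a,r)),1).tolist() for a in (.75,.8,.85,.9) for r in (0,190)])
# lid corners in wrist view for bias check
for uv in [(380+402/3,200+279/3)]: print(w2m(onplane(c,*uv,109)))
"
```

```text
(array([-23. , 159. , 253.4]), 'r', np.float64(191.9), 'ang', np.float64(0.876)) (array([101.1, 159. , 107.4]), 'r', np.float64(1.7), 'ang', np.float64(2.248)) (array([ -3.4, 159. , 231.4]), 'r', np.float64(162.5), 'ang', np.float64(0.881))
[[525.4, 250.9], [477.6, 319.9], [525.4, 250.9], [494.0, 326.2], [525.4, 250.9], [511.7, 332.6], [525.4, 250.9], [530.5, 339.0]]
[[235.6, 112.9], [218.6, 155.8], [235.6, 112.9], [219.0, 152.6], [235.6, 112.9], [219.4, 149.2], [235.6, 112.9], [220.0, 145.7]]
[ 96.14139471 108.07630485 109.        ]
```

The pointer angle comes out at about 0.876 rad, with radius 192 against a nominal 190. Next is the handle.

```bash
python3 -c "
from h import *
print(m2w([-130,0,136])); w=m2w([-130,0,136]); go(480,180,260,1.34); go(w[0],w[1],220,1.34)"
```

```text
[518.45306901  66.76363985 136.        ]
t 5.35 pos [518.9 290.1 271.9] yaw [ 3.141 -0.021  1.359] q [-0.29  0.52 -0.4   1.63  0.21  1.01 -0.97] slide [-116.1  -14.8    9.4] turn 0.019 dist 117.0
t 5.35 pos [518.9 290.1 271.9] yaw [ 3.141 -0.021  1.359] q [-0.29  0.52 -0.4   1.63  0.21  1.01 -0.97] slide [-219.5   46.6   47.4] turn 0.019 dist 229.0
```

Emit:
{"name": "play_rows", "arguments": {
  "slide": [
    [-55, -7, 5],
    [-116, -15, 10],
    [-165, 12, 20],
    [-219, 46, 45],
    [-219, 46, 47]
  ],
  "turn": [0.02, 0.02, 0.02, 0.02, 0.02],
  "fingers": [0, 0, 0.4, 0.7, 0.7]
}}

```text
clock: 5.98
eef_pos: [518.0, 63.0, 219.1]
tool_rot: [-3.141, -0.018, 1.333]
force: [-0.8, -0.1, 0.1]
width: 54.6
```

```bash
python3 -c "
from h import *
from cell import vision
c=vision.camera_params('wrist');np.save('pics/w5c.npy',c,allow_pickle=True)
p,d=vision.get_image('wrist');cv2.imwrite('pics/w5.png',p)
p,d=vision.get_image('scene');cv2.imwrite('pics/s5.png',p[150:350,150:410].repeat(3,0).repeat(3,1)[:600])
go(518.5,66.8,117,1.34)
s=vision.camera_params('scene');print(proj(s,m2w([-130,-62,136])),proj(s,m2w([-130,62,136])))"
```

```text
t 6.08 pos [517.7  67.6 220. ] yaw [-3.141 -0.021  1.338] q [ 0.09  0.48 -0.37  1.88  0.21  0.81 -0.62] slide [ -2.7   1.  103. ] turn -0.002 dist 103.0
(np.float64(252.89682094768142), np.float64(204.48604818681915)) (np.float64(300.1707585593744), np.float64(213.3041752093353))
```

View pics/w5.png

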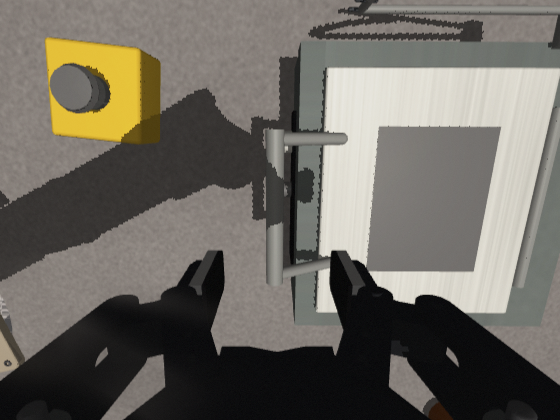

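View pics/s5.png

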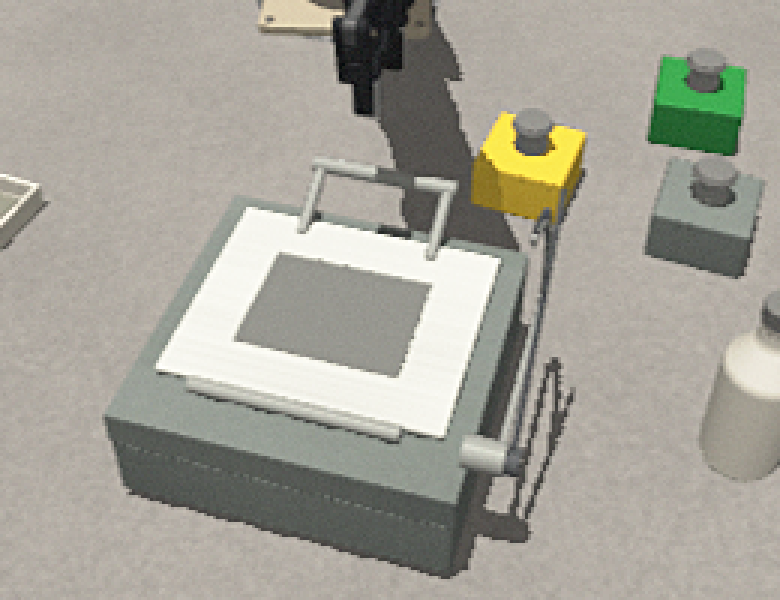

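The bar runs down the wrist picture from (275,130) to (274,283), centred between the fingers at columns 220 and 335.

```bash
python3 -c "
from h import *
c=np.load('pics/w5c.npy',allow_pickle=True).item()
print(onplane(c,275.5,129,138),onplane(c,274.5,284,138))
go(518.5,66.8,118,1.34)"
```

```text
[534.03685085 128.20326194 138.        ] [503.4833779    6.74833239 138.        ]
t 6.08 pos [517.7  67.6 220. ] yaw [-3.141 -0.021  1.338] q [ 0.09  0.48 -0.37  1.88  0.21  0.81 -0.62] slide [ -2.7   1.  102. ] turn -0.002 dist 102.0
```

Emit:
{"name": "play_rows", "arguments": {
  "slide": [
    [-1, 1, 40],
    [-2, 1, 80],
    [-3, 1, 102],
    [-3, 1, 102]
  ],
  "turn": [0, 0, 0, 0],
  "fingers": [0.7, 0.7, 0.7, 0.7]
}}

```text
clock: 6.58
eef_pos: [517.2, 69.1, 117.3]
tool_rot: [-3.139, -0.021, 1.342]
force: [0.2, 0.4, -0.1]
width: 60.0
```

Emit:
{"name": "play_rows", "arguments": {
  "slide": [
    [0, 0, 0],
    [0, 0, 0],
    [0, 0, 0],
    [0, 0, 0],
    [0, 0, 0]
  ],
  "turn": [0, 0, 0, 0, 0],
  "fingers": [0, 0, 0, 0, 0]
}}

```text
clock: 7.2
eef_pos: [518.0, 69.6, 118.6]
tool_rot: [-3.141, -0.023, 1.342]
force: [-1.9, 0.4, 6.5]
width: 12.2
```

```bash
python3 -c "
from h import *
from cell import ctrl
s=ctrl.read_state();print(s['force'],s['width'])
go(518.5,66.8,118,1.34)
Rm=R.from_euler('xyz',s['tool_rot']).as_matrix()
def hp(a): return m2w([100-230*np.cos(a)+30*np.sin(a),0,106+230*np.sin(a)+30*np.cos(a)])
for a in np.arange(0,.876,.0875): print(round(a,3),(Rm.T@(hp(a)-hp(0))).round(1))
"
```

```text
[-1.85506181  0.40526723  6.46476572] 12.162556224106547
t 7.2 pos [518.   69.6 118.6] yaw [-3.141 -0.023  1.342] q [ 0.03  0.63 -0.31  1.98  0.29  0.57 -0.7 ] slide [-2.7  1.2  0.5] turn 0.002 dist 3.0
0.0 [0. 0. 0.]
0.088 [  0.4   3.5 -20. ]
0.175 [  0.9   8.7 -39.6]
0.262 [  1.3  15.6 -58.7]
0.35 [  1.7  24.1 -77.1]
0.438 [  2.1  34.3 -94.6]
0.525 [   2.4   45.9 -111.3]
0.612 [   2.7   58.9 -126.8]
0.7 [   3.    73.3 -141.2]
0.788 [   3.3   88.8 -154.2]
0.875 [   3.5  105.4 -165.8]
```

Emit:
{"name": "play_rows", "arguments": {
  "slide": [
    [0, 1, -10],
    [0, 3.5, -20],
    [1, 9, -40],
    [1, 15.5, -59],
    [2, 24, -77]
  ],
  "turn": [0, 0, 0, 0, 0],
  "fingers": [0, 0, 0, 0, 0]
}}

```text
clock: 7.82
eef_pos: [540.7, 64.0, 196.3]
tool_rot: [-3.139, -0.022, 1.341]
force: [2.6, -0.6, -5.5]
width: 12.1
```

```bash
cat >> h.py <<'E'
def hp(a): return m2w([100-230*np.cos(a)+30*np.sin(a),0,106+230*np.sin(a)+30*np.cos(a)])
E
python3 -c "
from h import *
from cell import ctrl,vision
p,d=vision.get_image('scene');cv2.imwrite('pics/s6.png',p)
s=ctrl.read_state();print(s['force'],s['width'])
Rm=R.from_euler('xyz',s['tool_rot']).as_matrix()
off=np.array([518.0,69.6,118.6])-hp(0)
for a in np.arange(0.35,.876,.0875): print(round(a,3),(Rm.T@(hp(a)+off-s['eef_pos'])).round(1))
"
```

```text
[-5.03143733  0.58395037  1.93289085] 11.960396147413073
0.35 [ 0.2 -0.2  2.7]
0.438 [  0.6  10.  -14.9]
0.525 [  0.9  21.6 -31.5]
0.612 [  1.3  34.6 -47. ]
0.7 [  1.6  48.9 -61.4]
0.788 [  1.8  64.5 -74.4]
0.875 [  2.1  81.1 -86.1]
```

View pics/s6.png

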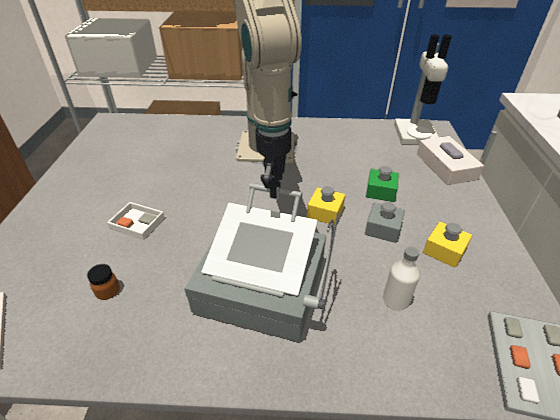

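The lid is lifting with the handle held at about (275,190), and nothing else has moved. I'll carry on along the arc.

Emit:
{"name": "play_rows", "arguments": {
  "slide": [
    [0, 5, -7],
    [1, 10, -15],
    [1, 21.5, -31.5],
    [1, 34.5, -47],
    [2, 49, -61]
  ],
  "turn": [0, 0, 0, 0, 0],
  "fingers": [0, 0, 0, 0, 0]
}}

```text
clock: 8.5
eef_pos: [584.7, 53.1, 259.5]
tool_rot: [-3.129, -0.018, 1.341]
force: [-14.6, -0.7, 9.7]
width: 11.7
```

```bash
python3 -c "
from h import *
from cell import ctrl,vision
s=ctrl.read_state();print(s['force'],s['width'],s['eef_pos'])
Rm=R.from_euler('xyz',s['tool_rot']).as_matrix()
off=np.array([518.0,69.6,118.6])-hp(0)
for a in [.7,.75,.8,.84,.875]: print(round(a,3),(Rm.T@(hp(a)+off-s['eef_pos'])).round(1))
"
```

```text
[-14.55252588  -0.74106012   9.70661887] 11.672256272245846 [584.67130184  53.141582   259.54414101]
0.7 [ 0.8  4.7 -0.2]
0.75 [ 0.9 13.4 -7.9]
0.8 [  1.   22.4 -15.2]
0.84 [  1.1  29.9 -20.7]
0.875 [  1.1  36.6 -25.3]
```

```bash
python3 -c "
from h import *
from cell import ctrl,vision
p,d=vision.get_image('scene');cv2.imwrite('pics/s7.png',p[130:330,150:410].repeat(3,0).repeat(3,1)[:600])
c=vision.camera_params('wrist');np.save('pics/w7c.npy',c,allow_pickle=True)
p,d=vision.get_image('wrist');cv2.imwrite('pics/w7.png',p)
s=ctrl.read_state();print(s['force'],s['width'],s['eef_pos'])
off=np.array([518.0,69.6,118.6])-hp(0)
m=w2m(s['eef_pos']-off)-[100,0,106]; print(m,np.hypot(m[0],m[2]),np.hypot(230,30),np.arctan2(m[2],-m[0])-np.arctan2(30,230))
"
```

```text
[-15.49132193   0.03212726  12.62029103] 11.559808254145091 [586.07652256  52.81262166 260.92237157]
[-159.88824242   -0.75527776  172.32237157] 235.0728606351831 231.94827009486403 0.6931066155930415
```

View pics/s7.png

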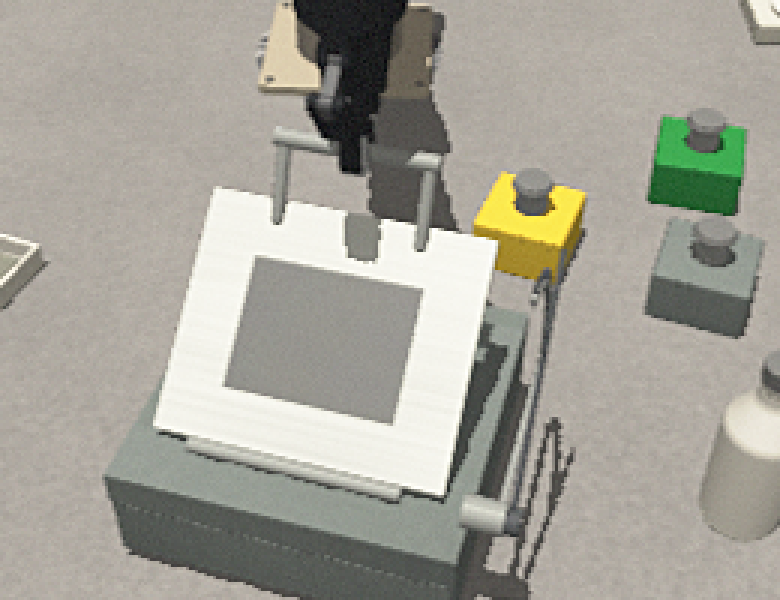

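View pics/w7.png

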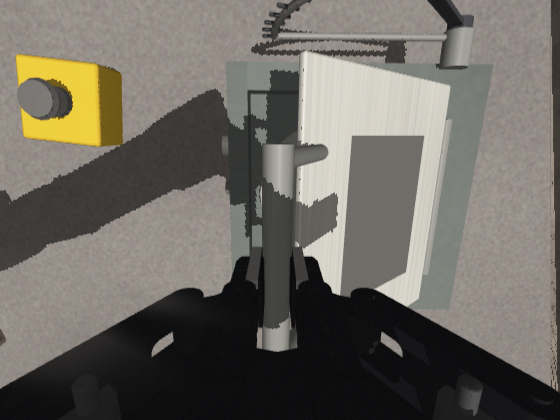

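The grip is good. The measured radius is about 3 mm larger than modelled, so I'll follow the arc at the measured radius.

```bash
python3 -c "
from h import *
from cell import ctrl
s=ctrl.read_state()
Rm=R.from_euler('xyz',s['tool_rot']).as_matrix()
off=np.array([518.0,69.6,118.6])-hp(0); g=np.arctan2(30,230)
for r in(235,236.5):
  for a in [.7,.74,.78,.82,.86,.875]:
    P=m2w([100-r*np.cos(a+g),-.7,106+r*np.sin(a+g)])+off
    print(r,a,(Rm.T@(P-s['eef_pos'])).round(1))
"
```

```text
235 0.7 [ 0.1  1.2 -1.1]
235 0.74 [ 0.2  8.2 -7.3]
235 0.78 [  0.3  15.5 -13.3]
235 0.82 [  0.4  23.  -19. ]
235 0.86 [  0.5  30.7 -24.4]
235 0.875 [  0.5  33.6 -26.3]
236.5 0.7 [ 0.1  0.2 -2.2]
236.5 0.74 [ 0.2  7.3 -8.5]
236.5 0.78 [  0.3  14.5 -14.5]
236.5 0.82 [  0.4  22.1 -20.2]
236.5 0.86 [  0.5  29.8 -25.6]
236.5 0.875 [  0.5  32.8 -27.6]
```

Emit:
{"name": "play_rows", "arguments": {
  "slide": [
    [0, 4, -5],
    [0, 7.5, -8.5],
    [0, 14.5, -14.5],
    [0, 22, -20],
    [0, 30, -26]
  ],
  "turn": [0, 0, 0, 0, 0],
  "fingers": [0, 0, 0, 0, 0]
}}

```text
clock: 9.22
eef_pos: [615.6, 45.4, 286.8]
tool_rot: [-3.131, -0.018, 1.34]
force: [2.0, -0.2, -3.6]
width: 11.9
```

Emit:
{"name": "play_rows", "arguments": {
  "slide": [
    [0, 0, 0],
    [0, 0, 0],
    [0, 0, 0]
  ],
  "turn": [0, 0, 0],
  "fingers": [0, 0, 0]
}}

```text
clock: 9.6
eef_pos: [615.6, 45.4, 286.9]
tool_rot: [-3.132, -0.018, 1.34]
force: [0.5, 0.8, -1.6]
width: 11.8
```

```bash
python3 -c "
from h import *
from cell import ctrl,vision
for n in('scene','wrist','top'):
  c=vision.camera_params(n);np.save(f'pics/{n}8c.npy',c,allow_pickle=True)
  p,d=vision.get_image(n);cv2.imwrite(f'pics/{n}8.png',p);np.save(f'pics/{n}8d.npy',d)
s=ctrl.read_state();print(s['force'],s['width'],s['eef_pos'],s['tool_rot'],s['qd'].round(3))
off=np.array([518.0,69.6,118.6])-hp(0)
m=w2m(s['eef_pos']-off)-[100,0,106]; print(m,np.hypot(m[0],m[2]),np.arctan2(m[2],-m[0])-np.arctan2(30,230))
"
```

```text
[ 1.35492226  0.24162109 -3.07570372] 11.74368892120054 [615.56443753  45.38720843 286.83304434] [-3.13152544 -0.01804958  1.3403793 ] [ 0.001 -0.002  0.001  0.    -0.002  0.001 -0.001]
[-129.48353114   -1.23216679  198.23304434] 236.77483968072826 0.8624804060902486
```

View pics/wrist8.png

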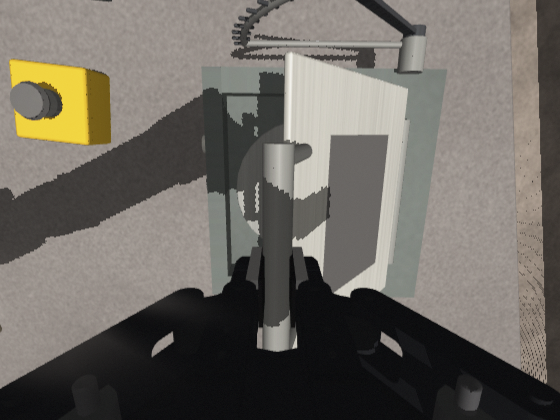

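View pics/scene8.png

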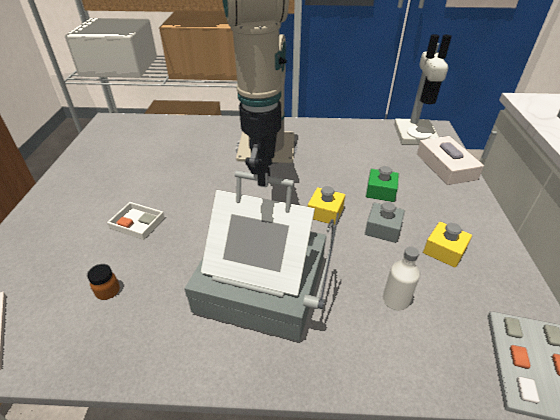

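View pics/top8.png

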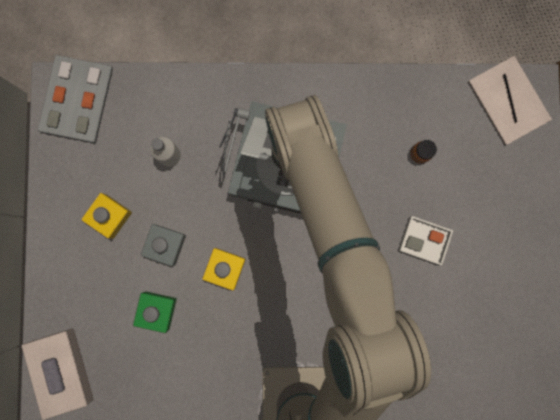

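The lid is up and the bar is still gripped. The tray, bottle and jar are where they were. I'll measure the lid angle from depth and from the plate corners.

```bash
python3 -c "
from h import *
for n,reg in(('scene',(205,195,315,290)),('wrist',(285,60,405,300))):
  c=np.load(f'pics/{n}8c.npy',allow_pickle=True).item(); d=np.load(f'pics/{n}8d.npy'); p=cv2.imread(f'pics/{n}8.png').astype(int)
  P=cloud(c,d); M=(P-T0)@RM
  m=np.zeros(d.shape,bool); m[reg[1]:reg[3],reg[0]:reg[2]]=1
  m&=(p.min(2)>150)&np.isfinite(P[...,0])&(M[...,2]>125)&(abs(M[...,1])<105)
  Q=M[m]; 
  for _ in range(4):
    A=np.c_[Q[:,0],Q[:,1],np.ones(len(Q))]; k=np.linalg.lstsq(A,Q[:,2],rcond=None)[0]; r=Q[:,2]-A@k; Q=Q[abs(r)<2.5*r.std()]
  print(n,len(Q),k,'angle',np.arctan(-k[0]),'std',r.std(), 'dist of hinge from plane',(106-(k[0]*100+k[2]))*np.cos(np.arctan(k[0])))
c=np.load('pics/wrist8c.npy',allow_pickle=True).item(); print(onside(c,287,53,110), onside(c,407,88,110))
c=np.load('pics/scene8c.npy',allow_pickle=True).item(); print(onside(c,312.5,209,110),onside(c,299,290,110),onside(c,214.5,195,-110),onside(c,204,271,-110))
p=cv2.imread('pics/wrist8.png');cv2.imwrite('pics/w8z.png',cv2.resize(p[0:140,220:440],None,fx=3.5,fy=3.5,interpolation=2))
"
```

```text
scene 4335 [-1.14069451e+00  1.22651252e-02  2.23578504e+02] angle 0.8510275434280634 std 1.9082067363303699 dist of hinge from plane -2.313205492219071
wrist 10772 [-1.13381830e+00  1.27832346e-02  2.24337339e+02] angle 0.8480292112146774 std 0.5099567894686187 dist of hinge from plane -3.277883814685307
(array([-24.2, 110. , 244.3]), 'r', np.float64(185.9), 'ang', np.float64(0.839)) (array([103.7, 110. ,  99.3]), 'r', np.float64(7.7), 'ang', np.float64(-2.069))
(array([-20. , 110. , 250.9]), 'r', np.float64(188.1), 'ang', np.float64(0.879)) (array([ 73.8, 110. , 100.4]), 'r', np.float64(26.7), 'ang', np.float64(-0.209)) (array([ -22.8, -110. ,  237.3]), 'r', np.float64(179.8), 'ang', np.float64(0.819)) (array([  76.4, -110. ,   94.1]), 'r', np.float64(26.4), 'ang', np.float64(-0.469))
```

View pics/w8z.png

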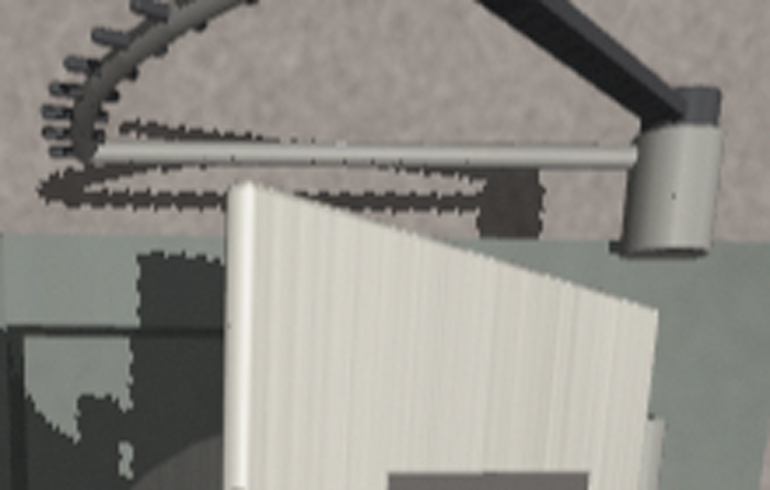

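Both depth fits put the lid at about 0.85 rad, against 0.876 for the pointer. That is within tolerance, so only a small correction is needed.

Emit:
{"name": "play_rows", "arguments": {
  "slide": [
    [0, 2, -1.5],
    [0, 4, -2.5],
    [0, 5, -3.2],
    [0, 5, -3.2]
  ],
  "turn": [0, 0, 0, 0],
  "fingers": [0, 0, 0, 0]
}}

```text
clock: 10.25
eef_pos: [620.2, 44.2, 290.0]
tool_rot: [-3.131, -0.018, 1.34]
force: [-1.1, 1.2, -2.0]
width: 12.0
```

Emit:
{"name": "play_rows", "arguments": {
  "slide": [
    [0, 0, 0],
    [0, 0, 0],
    [0, 0, 0],
    [0, 0, 0],
    [0, 0, 0]
  ],
  "turn": [0, 0, 0, 0, 0],
  "fingers": [0, 0, 0, 0, 0]
}}

```text
clock: 10.88
eef_pos: [620.2, 44.2, 289.9]
tool_rot: [-3.131, -0.018, 1.34]
force: [-0.1, 0.5, -3.6]
width: 12.2
```

```bash
python3 -c "
from h import *
from cell import ctrl,vision
for n,reg in(('scene',(205,190,315,290)),('wrist',(285,60,405,300))):
  c=vision.camera_params(n); pp,d=vision.get_image(n); p=pp.astype(int)
  cv2.imwrite(f'pics/{n}9.png',pp)
  P=cloud(c,d); M=(P-T0)@RM
  m=np.zeros(d.shape,bool); m[reg[1]:reg[3],reg[0]:reg[2]]=1
  m&=(p.min(2)>150)&np.isfinite(P[...,0])&(M[...,2]>125)&(abs(M[...,1])<105)
  Q=M[m]; 
  for _ in range(4):
    A=np.c_[Q[:,0],Q[:,1],np.ones(len(Q))]; k=np.linalg.lstsq(A,Q[:,2],rcond=None)[0]; r=Q[:,2]-A@k; Q=Q[abs(r)<2.5*r.std()]
  print(n,len(Q),'angle',np.arctan(-k[0]))
s=ctrl.read_state();print(s['clock'],s['force'],s['width'],s['eef_pos'])
"
```

```text
scene 4443 angle 0.8743442186996068
wrist 10301 angle 0.8724241469098835
10.975 [-0.41164248  1.03317141 -2.7676924 ] 11.394482990329962 [620.17023263  44.25697691 289.95961586]
```

View pics/scene9.png

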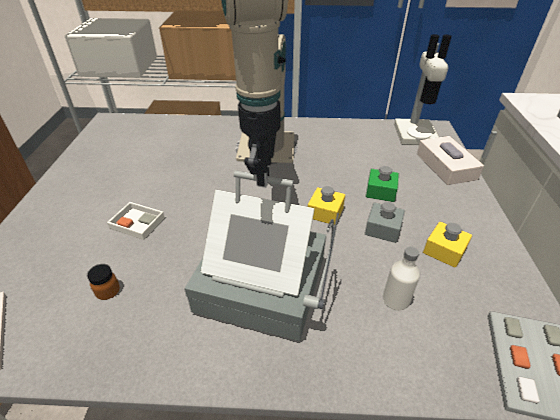

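The lid now measures 0.873 rad against the pointer's 0.876, and it is steady and gripped. I'm handing the job in.

```bash
python3 -c "
from cell import ctrl
print(ctrl.finish_job())"
```

```text
the job is handed in; nothing more can be done
None
```

I pressed the grey stop box's plunger down to its stop with the lid shut, then lifted the lid to the pointer and handed the job in with the gripper still holding it. The hand-in reports no verdict, so the figures below are my own last checks.

- **Plunger:** the tool reached z = 77.5 mm, where 78 mm is the stop. The force peaked at about 22 N and settled at 13 N, above the 7.7 N spring force at the stop. It was held there for about 0.4 s.
- **Lid angle:** two depth-plane fits gave 0.874 and 0.872 rad, and the side-view wrist picture put the pointer at about 0.876 rad. The arm's position had not changed over the last 0.6 s or so before hand-in.
- **Earlier disagreements:** my estimate from the arm's position read about 0.01 rad higher than the depth fits. Rough estimates from single plate corners ranged from 0.82 to 0.88 rad, and a first rough look at the pointer from the top camera gave 0.84 rad. I went with the depth fits for the lid and the wrist view for the pointer.
- **Arc correction:** part-way up, the force at the wrist rose to about 20 N because my modelled arc was about 3 mm too tight. I switched to the measured radius, and the force fell to about 3 N at rest.
- **Surroundings:** the tray, bottle and jar look unmoved in the last scene picture. I did not measure the pointer again after lifting, but nothing came near it.

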